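# Wedge a cutting board upright in the transport rack

### The arm

A 6-joint arm with a two-finger parallel gripper is mounted at the origin on the work surface. World frame = base frame: x ahead of the robot, y to its left, z up, the work surface at z = 0. Lengths are in mm, angles in rad, forces in N, time in s.
With the tool pointing down it reaches from about 400 to 825 mm from the base axis. Payload 7 kg.
Tool frame: the origin (TCP) lies at the very end of the fingers, on their centre line; the grasp point (between the pads) lies 19 mm behind it; z points along the fingers, y is the line along which they close (so a half turn about z gives the same grasp; the last joint's range is limited). The gripper opens to 88 mm and grips with 3 to 60 N. Pads are 19 mm wide; open, the fingers measure 130 mm over their backs; the gripper's body (78 mm by 193 mm) begins 47 mm behind the grasp point.
Start: joints at [1.441, 0.359, 0.012, 0, -1.224, -0.288], TCP at [273.887, 616.912, 226.561] pointing down, gripper open.
Joint ranges: [-3.07, 3.07], [-1.43, 2.12], [-1.02, 1.25], [-3.03, 1.67], [-3.05, -0], [-3.03, 3.03]. Speed limits (rad/s): [2.39, 2.39, 3.01, 3.14, 3.14, 3.14].

### API

Orientations are given as a unit quaternion [x, y, z, w].
In Python, from plant import bot gives the robot as it stands. Calls block until the motion is done:
- bot.move_ptp(position, orientation): joint-space move of the TCP to a pose.
- bot.line_to(position, velocity=150, ori=None): straight line of the TCP; ori=None keeps the orientation; velocity is the mean speed in mm/s.
- bot.move_joints(angles): joint-space move.
- bot.move_gripper(opening, force=None): finger opening in mm; force is the grip in N (None keeps the last); returns when the fingers have stopped.
- bot.pause(seconds).
- bot.solve_ik(position, orientation): joint angles nearest the present ones, or None.
- bot.read_state(): the state.
- bot.camera(name): name is "scene" or "top" or "wrist"; returns the picture (400x640x3 uint8, red, green, blue); there is no depth.
- bot.get_calibration(name): a dict with "fx", "fy", "cx", "cy" (pixels), "view" (4x4, takes a point from world to camera coordinates); the wrist camera has in their place "T_tool_cam" (4x4, takes a point from camera to tool coordinates, whose origin is the TCP and whose axes are the flange's). Camera axes: x right, y up, looking along -z (the intrinsics and any distortion apply to the point x, -y, -z); pixel columns grow to the right and rows downward; lengths in mm; the calibration is good to about 2 mm. A picture is of the moment at which its call begins: read the wrist's pose just before it. get_calibration takes no time and is no camera call.
A pose or a line that the arm cannot do raises bot.Unreachable and nothing moves.
- bot.close_job(): hands the job in; it is judged then, once.
The state is a dict: "t": time; "joint_pos": joint angles; "qvel": joint speeds; "tau": joint torques, N m; "tcp_pos": TCP position; "eef_rot": TCP orientation; "contact_force": force on the tool from outside, world axes, zero at the start; "moment": the same for the moment, N m; "width": finger opening in mm; "finger_force": force on a finger pad.
Only numpy, scipy, OpenCV 4.12 (cv2) and the standard library are available. Lean on these libraries where they do the work, as an engineer would, in place of code of your own. Each camera call takes 0.05 s, during which the arm holds its last target. There are 200 camera calls.

### The job

Take the cutting board out of the drying stand and stand it on edge, all the way down, in the empty front slot of the wooden transport rack. Then take the wooden tamper by its handle and tap the rack's sloping wedge home with its foot, striking in line with the wedge's slope and never pushing the wedge with the gripper itself, until it stops moving and holds the board upright. Stand the tamper upright on the bench again, let go, and leave everything else where it is.

Things in the scene. Friction and masses are not known exactly. Their poses are not given: they have to be found in the camera images.
- rack: fixed wooden rack, base 200 x 200 x 15 mm (x -85 to +115). Origin: underside, below the middle of the front slot. x points from the wedge's side (robot's side) to the rear, y along the slots, z up. Front slot: x -11 to +11, floor at z 15, walls 14 thick with tops at z 75. Two cheeks beside the wedge (|y| under 33) rise to z 104 at x -18. Rear slot: x 82 to 100, holds a baking plate
- slot (a point): centre of the floor of the rack's empty front slot (rack x 0, y 0, z 15 mm); axes as the rack. The slot is 22 mm wide, 200 mm long and open at both ends
- wedge (a joint): how far the wooden wedge is driven in, m: starts at 0 to 0.010, stops at 0.034 (home), where its nose presses the board against the rear wall of the front slot. It slides only along its slope, takes about 8 N to move (more when fast: +4 N at 0.1 m/s) and stays where it is left
- wedge_head (a point): centre of the flat struck head of the wedge (28 mm by 36 mm along rack y). The wedge is 90 mm long and leans 32 degrees from vertical: its z axis points out of the head, up and to the robot's side (rack x -0.530, z +0.848); it is driven along -z. Home: head centre at rack x -38, y 0, z 109 mm, 15 mm proud of the cheeks; at joint 0 it is 34 mm farther out along z
- stand: fixed grey drying stand, base 100 x 150 x 12 mm, with two low walls (130 mm long in y, top at 52 mm) that leave a slot of 20 mm along its y. Origin: centre of its underside, z up. It stands left or right of the rack
- board: white rectangular cutting board, 14 mm thick (its x), 160 mm wide (its y), 150 mm high (its z), about 0.3 kg. It starts upright in the stand's slot, its underside 12 mm above the bench. Origin: centre of its underside. Either face may look to the rear
- tamper: dark wooden tamper, 150 mm long, about 0.22 kg, standing upright on its foot on the bench, on the other side of the rack from the stand. Foot: 44 mm in diameter, 30 mm high; above 42 mm a plain round handle 26 mm in diameter up to the top. Origin: centre of the underside of the foot (the face to strike with); z along the handle
- tray: thin aluminium baking plate, 8 x 150 x 100 mm high, standing on edge in the rear slot of the rack; a bystander. Origin: centre of its underside
- nozzle: steel piping nozzle, a cone 44 mm wide and 60 mm high, standing on the bench on the robot's side of the rack; a bystander. Origin: centre of its underside
- jar: small jar, 50 mm wide and 75 mm high, on the bench on the robot's side of the rack; a bystander. Origin: centre of its underside
Things that resemble listed ones, but are neither listed nor needed, are in the scene too. Of the things like the tamper, leave any that is purple; of the rest the larger one is meant.

How it is judged (in metres and radians):
On the way, in this order (a step that is already met when the one before it is completed fails the run):
1. the board stands in the front slot, all the way down, and is let go, the wedge not yet driven (x of board in the frame of slot between -0.009 and 0.009 m and y of board in the frame of slot between -0.03 and 0.03 m and z of board in the frame of slot between -0.004 and 0.005 m and angle between the y axis of board and the y axis of rack, either way round below 0.12 rad and angle between board's own z axis and vertical below 0.2 rad and contact force between the fingers and board below 0.3 N and value of joint wedge below 0.02 m), for 0.3 s.
2. the wedge is driven home beside the board (x of board in the frame of slot between -0.009 and 0.009 m and y of board in the frame of slot between -0.03 and 0.03 m and z of board in the frame of slot between -0.004 and 0.005 m and angle between the y axis of board and the y axis of rack, either way round below 0.12 rad and value of joint wedge above 0.031 m), for 0.2 s.
At the end, for the whole second after the job is handed in: The board stands in the front slot: within 30 mm of its middle lengthwise, 9 mm across, underside within 5 mm of the floor, within 3 degrees of vertical and 7 of parallel; the wedge is within 3 mm of its stop; the tamper stands upright (within 6 degrees) on the bench; all at rest (all of step 2 and angle between board's own z axis and vertical below 0.05 rad and angle between tamper's own z axis and vertical below 0.1 rad and height (world z) of tamper below 0.006 m and linear speed of each of tamper, board below 0.02 m/s); the robot touches nothing.
It fails at once if the robot itself touches the wedge (contact force between any of the fingers, the arm and wedge above 1 N).
It fails at once if the wedge is struck askew (tamper more than 12 degrees off the wedge's slope) (contact force between tamper and wedge above 2 N and angle between the z axis of tamper and the z axis of wedge_head, either way round above 0.21 rad).
It fails at once if a bystander is moved more than 40 mm (distance of any of tray, nozzle, jar from where it was at the start of the episode above 0.04 m).
It also fails if it takes over 66 s, if anything falls off the work surface, if the arm or the gripper's body presses on something with over 40 N, if the wrist force passes 120 N, or if a joint passes its speed limit or range.

## Working session

There is one attempt and no reset: what is moved stays moved. The work goes in short steps, each a Python script; the robot and the scene stay as the last script left them, time stands still between calls to the robot, and variables do not carry over. Pictures are saved under pics/ and viewed, at most 10 in all, crops included, and the job is handed in when it is done.

```bash
ls; mkdir -p pics
python3 - <<'E'
from plant import bot
import cv2,numpy as np
np.set_printoptions(precision=4,suppress=True)
for n in ("scene","top","wrist"):
    cv2.imwrite(f"pics/{n}0.png",cv2.cvtColor(bot.camera(n),cv2.COLOR_RGB2BGR)); print(n,bot.get_calibration(n))
s=bot.read_state();print(s)
E
```

```text
pics
scene {'fx': 460.8944517047379, 'fy': 460.8944517047379, 'cx': 321.164036063039, 'cy': 201.64835122832466, 'view': array([[    0.351 ,     0.9362,    -0.0181,  -233.9099],
       [   -0.6458,     0.2561,     0.7193,   319.2189],
       [    0.6781,    -0.2408,     0.6945, -1618.215 ],
       [    0.    ,     0.    ,     0.    ,     1.    ]])}
top {'fx': 422.470366002561, 'fy': 422.470366002561, 'cx': 318.9067756799146, 'cy': 202.6904072130271, 'view': array([[   -0.0104,    -0.9999,     0.0023,    23.0644],
       [    0.996 ,    -0.0102,     0.0886,  -611.94  ],
       [   -0.0886,     0.0032,     0.9961, -1195.7484],
       [    0.    ,     0.    ,     0.    ,     1.    ]])}
wrist {'fx': 356.3145560330623, 'fy': 356.3145560330623, 'cx': 318.73310463490515, 'cy': 197.74461895079642, 'T_tool_cam': array([[   0.0015,    0.9675,    0.2527,   67.7978],
       [   1.    ,   -0.0012,   -0.0012,    1.2442],
       [  -0.0008,    0.2527,   -0.9675, -157.4484],
       [   0.    ,    0.    ,    0.    ,    1.    ]])}
{'t': 0.15, 'joint_pos': array([ 1.4411,  0.3592,  0.0113, -0.0002, -1.2241, -0.2881]), 'qvel': array([ 0.0001, -0.0023,  0.0026,  0.001 ,  0.0017, -0.0001]), 'tau': array([ -0.0017, -58.3277,  29.3292,   7.0012,   0.0087,  -0.0001]), 'tcp_pos': array([273.7513, 616.6173, 225.8705]), 'eef_rot': array([ 0.9783, -0.2074, -0.0001,  0.0006]), 'contact_force': array([ 0.327 , -0.2064,  0.4934]), 'moment': array([-0.044 ,  0.0343, -0.0053]), 'finger_force': 0.0, 'width': 87.33727128959875}
```

View pics/scene0.png

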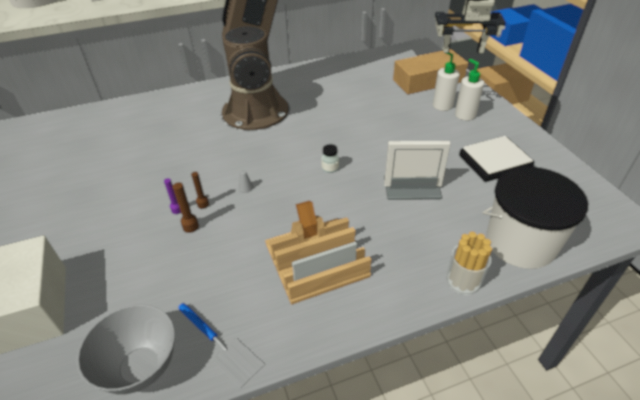

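View pics/top0.png

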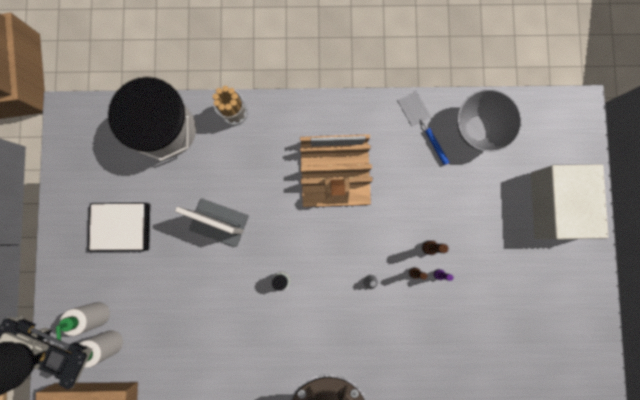

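Scene: large brown tamper (187,207), small brown (200,190), purple (173,195); top: large (430,247), small (417,273), purple (442,275). The large brown one is meant. The board stands in the stand at scene (417,165), top (210,220); the flat white board (497,157) on a black base is a decoy. The rack is at top (336,172) with its wedge at (337,187). Next, one close composite.

```bash
cat > h.py <<'E'
import numpy as np, cv2
from plant import bot
from scipy.spatial.transform import Rotation as R
np.set_printoptions(precision=2,suppress=True)
def cam(n, st=None):
    c=bot.get_calibration(n)
    if n=="wrist":
        s=st or bot.read_state(); T=np.eye(4); T[:3,:3]=R.from_quat(s["eef_rot"]).as_matrix(); T[:3,3]=s["tcp_pos"]
        V=np.linalg.inv(T@c["T_tool_cam"])
    else: V=c["view"]
    return c,V
def ray(C,uv):
    c,V=C; d=np.array([(uv[0]-c["cx"])/c["fx"],-(uv[1]-c["cy"])/c["fy"],-1.])
    W=np.linalg.inv(V); d=W[:3,:3]@d; return W[:3,3],d/np.linalg.norm(d)
def plane(C,uv,z):
    o,d=ray(C,uv); return o+d*(z-o[2])/d[2]
def proj(C,p):
    c,V=C; q=V[:3,:3]@np.asarray(p,float)+V[:3,3]
    return np.array([c["cx"]-c["fx"]*q[0]/q[2], c["cy"]+c["fy"]*q[1]/q[2]])
def tri(*obs):
    A=np.zeros((3,3));b=np.zeros(3);rs=[ray(*o) for o in obs]
    for o,d in rs: P=np.eye(3)-np.outer(d,d);A+=P;b+=P@o
    x=np.linalg.solve(A,b); return x,[float(np.linalg.norm(np.cross(x-o,d))) for o,d in rs]
def save(n,im): cv2.imwrite(f"pics/{n}.png",cv2.cvtColor(im,cv2.COLOR_RGB2BGR))
E
python3 - <<'E'
import cv2,numpy as np
t=cv2.imread("pics/top0.png");s=cv2.imread("pics/scene0.png")
def crop(im,x,y,w,h,k): 
    c=cv2.resize(im[y:y+h,x:x+w],None,fx=k,fy=k,interpolation=cv2.INTER_CUBIC)
    for i in range(0,w,20): cv2.putText(c,str(x+i),(i*k,8),0,.3,(0,0,255)); cv2.line(c,(i*k,8),(i*k,14),(0,0,255))
    for j in range(20,h,20): cv2.putText(c,str(y+j),(0,j*k+3),0,.3,(0,0,255))
    return c
a=np.hstack([crop(t,290,125,90,90,3),crop(t,170,185,90,90,3),crop(t,395,225,85,90,3)])
b=np.hstack([crop(s,260,190,120,110,3),crop(s,380,130,76,80,3)[:240],]) if 0 else None
def pad(c,h,w): 
    o=np.zeros((h,w,3),np.uint8);o[:c.shape[0],:c.shape[1]]=c[:h,:w];return o
b=np.hstack([pad(crop(s,260,190,118,108,3),325,354),pad(crop(s,378,130,75,75,3),325,225),pad(crop(s,155,165,70,75,3),325,216)])
cv2.imwrite("pics/comp.png",np.vstack([a,b[:, :795]]) if a.shape[1]==795 else a); print(a.shape,b.shape)
E
```

```text
(270, 795, 3) (325, 795, 3)
```

View pics/comp.png

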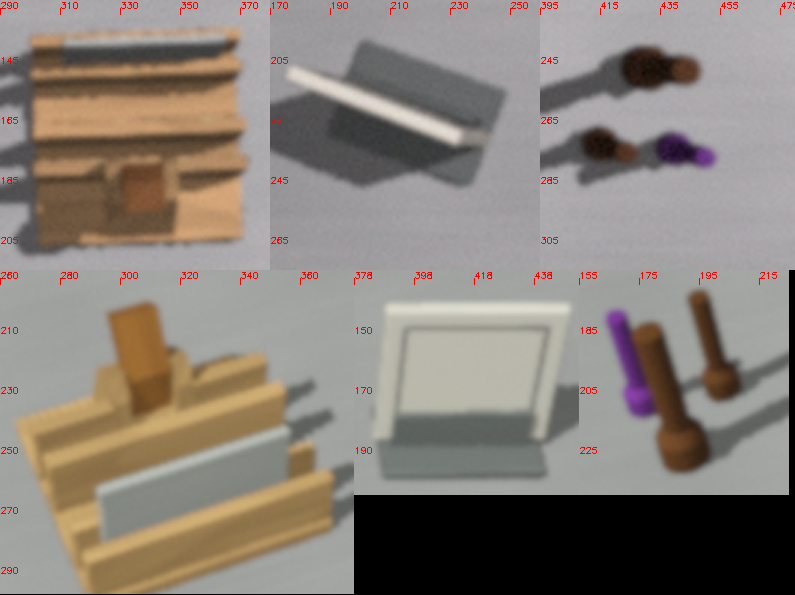

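The close crop confirms the large brown tamper (top handle end 443,248; scene 178,186), the board's top edge (top 176,209 to 234,230; scene 389,143 and 450,143), and the wedge head near top (337,187).

Run:
```python
from h import *
T=cam("top");S=cam("scene")
t=cv2.imread("pics/top0.png");s=cv2.imread("pics/scene0.png")
def blob(im,cond,x,y,w,h):
    m=np.zeros(im.shape[:2],np.uint8); c=im[y:y+h,x:x+w].astype(int); m[y:y+h,x:x+w]=cond(c[...,0],c[...,1],c[...,2])*255
    n,l,st,ce=cv2.connectedComponentsWithStats(m); i=1+np.argmax(st[1:,4]); k=max(cv2.findContours((l==i).astype(np.uint8),0,1)[0],key=cv2.contourArea)
    return st[i],ce[i],k[:,0]
white=lambda b,g,r:(r>180)&(r-b>5)
for im,box in((t,(170,200,75,40)),(s,(378,130,75,65))):
    st,ce,k=blob(im,white,*box); print("board",st,ce,cv2.boxPoints(cv2.minAreaRect(k)).round(1).tolist())
brown=lambda b,g,r:(r<130)&(r-b>15)
print("tamp",[blob(im,brown,*b)[:2] for im,b in((t,(420,235,35,25)),(s,(174,180,26,55)))])
a,b=(176.5,208.5),(238,231)
print("board top ends z162",plane(T,(177,209.3),162),plane(T,(239,231),162), )
print("tri ends",tri((T,(177,209.3)),(S,(449.5,143))),tri((T,(239.5,231.5)),(S,(387.5,143))))
print("tamper top",tri((T,(443.3,248.3)),(S,(178.,185.7))),plane(T,(443.3,248.3),150), "foot",plane(S,(189,224),0))
print("wedge head",tri((T,(337.5,187.3)),(S,(304,211))))
# rack: wall-top corners  in top view z=75
for p in ((302,181),(370,178),(302,166),(370,163)): print("rk",plane(T,p,75))
print("jar",plane(T,(279,283),75),"nozzle",plane(T,(370,282),60))
```

```text
board [176 207  58  26 281] [203.99 219.23] [[175.0, 210.6999969482422], [176.6999969482422, 206.10000610351562], [233.6999969482422, 228.1999969482422], [231.89999389648438, 232.6999969482422]]
board [ 395  151   45   25 1015] [416.07 162.68] [[395.0, 151.0], [439.0, 151.0], [439.0, 175.0], [395.0, 175.0]]
tamp [(array([424, 241,  24,  13, 206], dtype=int32), array([434.81, 247.41])), (array([174, 182,  24,  51, 563], dtype=int32), array([184.55, 209.63]))]
board top ends z162 [586.83 381.84 162.  ] [529.55 222.31 162.  ]
tri ends (array([588.5 , 386.15, 158.67]), [3.3180239578124273, 3.318023957812347]) (array([531.48, 229.04, 162.47]), [8.5813954678736, 8.581395467873563])
tamper top (array([ 480.23, -300.6 ,  148.39]), [2.3232019281066787, 2.3232019281065126]) [ 479.82 -302.5   150.  ] foot [ 466.99 -301.67    0.  ]
wedge head (array([645.28, -33.36, 116.6 ]), [0.08215431355383337, 0.08215431355386336])
rk [669.2   63.49  75.  ]
rk [ 675.74 -126.69   75.  ]
rk [711.59  63.2   75.  ]
rk [ 718.19 -127.58   75.  ]
jar [388.58 128.3   75.  ] nozzle [ 387.15 -122.42   60.  ]
```

```bash
cat >> h.py <<'E'
def down(a, tilt=0., ax=0.):
    """tool pointing down, tool x at world angle a; then tilted by 'tilt' so that tool z leans toward heading ax"""
    q=R.from_matrix(np.array([[np.cos(a),np.sin(a),0],[np.sin(a),-np.cos(a),0],[0,0,-1]]))
    n=np.array([-np.sin(ax),np.cos(ax),0])
    return (R.from_rotvec(-tilt*n)*q)
def dq(*k): return down(*k).as_quat()
E
python3 - <<'E'
from h import *
for a in (1.226,-1.916): print("board",bot.solve_ik([560,305,140],dq(a)))
for a in (1.6,-1.54):
  print("slot",a,bot.solve_ik([698,-33,145],dq(a)),bot.solve_ik([698,-33,260],dq(a)),bot.solve_ik([470,-302,110],dq(a)))
  Q=down(a,0.5585,0.035); print(Q.as_matrix()[:,2]); print("strike",bot.solve_ik([587,-33,231],Q.as_quat()),bot.solve_ik([520,-33,330],Q.as_quat()))
a=-1.54
t0=bot.read_state()["t"]
for i,p in enumerate(([560,240,300],[640,40,330],[600,-120,330])):
    bot.move_ptp(p,dq(a)); bot.pause(.2); s=bot.read_state(); im=bot.camera("wrist"); save(f"w{i}",im); np.save(f"w{i}.npy",np.r_[s["tcp_pos"],s["eef_rot"]]); print(s["t"],s["tcp_pos"],s["eef_rot"],s["joint_pos"])
a=[cv2.imread(f"pics/w{i}.png") for i in range(3)]
r=lambda x:cv2.resize(x,(400,250),interpolation=cv2.INTER_AREA)
cv2.imwrite("pics/ov.png",np.vstack([np.hstack([r(a[0]),r(a[1])]),np.hstack([r(a[2]),r(a[2])*0])]))
E
```

```text
board [ 0.8   0.36 -0.19  0.   -1.02  1.99]
board [ 0.8   0.36 -0.19  0.   -1.02 -1.15]
slot 1.6 [ 0.23  0.45 -0.04  0.   -1.08  2.94] [ 0.23  0.38  0.12  0.   -1.31  2.94] [-0.22  0.27 -0.4   0.   -0.9  -2.89]
[ 0.53  0.02 -0.85]
strike [ 0.34 -0.09 -0.84  0.52 -0.32  2.38] [ 2.51 -1.42 -0.8   0.63 -2.55  1.12]
slot -1.54 [ 0.23  0.45 -0.04  0.   -1.08 -0.2 ] [ 0.23  0.38  0.12  0.   -1.31 -0.2 ] [-0.22  0.27 -0.4   0.   -0.9   0.25]
[ 0.53  0.02 -0.85]
strike [ 0.34 -0.09 -0.84  0.52 -0.32 -0.76] [ 0.47 -0.31 -0.72  0.36 -0.68 -0.66]
2.1 [559.71 240.79 299.74] [ 0.72 -0.7  -0.    0.  ] [ 0.73  0.21 -0.02 -0.   -1.33 -0.69]
3.225 [639.78  41.13 329.92] [ 0.72 -0.7  -0.    0.  ] [ 0.37  0.26  0.1  -0.   -1.41 -0.34]
4.175 [ 600.36 -119.02  329.84] [ 0.72 -0.7  -0.    0.  ] [ 0.12  0.21  0.04 -0.   -1.4  -0.09]
```

View pics/ov.png

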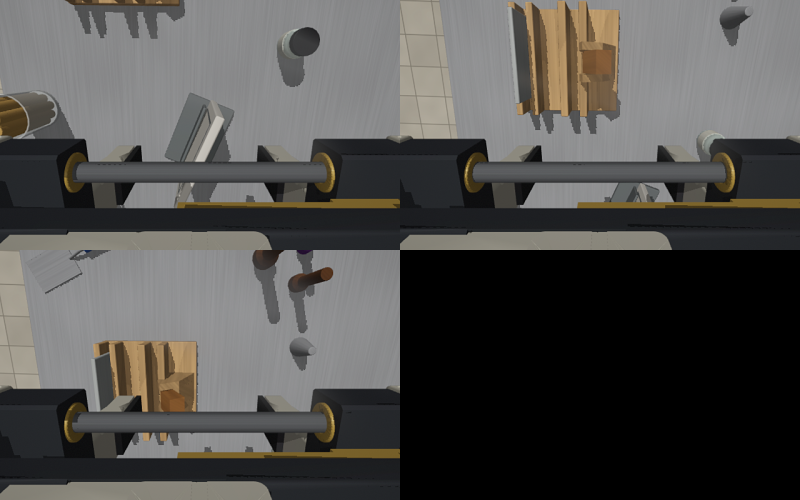

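w1 shows the whole rack from above, with the wedge in the upper part of the picture; w0 has the board half hidden behind the gripper. I take better-placed shots of board, rack and tamper.

Run:
```python
from h import *
a=-1.54
for n,p in (("t1",[480,-160,300]),("t2",[540,-200,300]),("r1",[640,100,300]),("b1",[560,425,300]),("b2",[510,400,340])):
    try: bot.move_ptp(p,dq(a))
    except bot.Unreachable: print("unr",n); continue
    bot.pause(.2); s=bot.read_state(); im=bot.camera("wrist"); save(n,im); np.save(f"{n}.npy",np.r_[s["tcp_pos"],s["eef_rot"]]); print(n,s["t"],s["tcp_pos"])
def crop(n,x,y,w,h,k):
    c=cv2.imread(f"pics/{n}.png")[y:y+h,x:x+w]; c=cv2.resize(c,None,fx=k,fy=k,interpolation=cv2.INTER_CUBIC)
    for i in range(0,w,20): cv2.putText(c,str(x+i),(int(i*k),8),0,.3,(0,0,255)); cv2.line(c,(int(i*k),8),(int(i*k),13),(0,0,255))
    for j in range(20,h,20): cv2.putText(c,str(y+j),(0,int(j*k)+3),0,.3,(0,0,255))
    return c
A=crop("w1",160,0,200,200,2);B=crop("r1",160,0,200,200,2)
C=cv2.resize(cv2.imread("pics/t1.png")[:230],(400,144));C2=cv2.resize(cv2.imread("pics/t2.png")[:230],(400,144))
cv2.imwrite("pics/rk.png",np.vstack([np.hstack([A,B]),np.hstack([C,C2])]))
D=[crop(n,150,0,360,260,1.1) for n in("b1","b2")]
cv2.imwrite("pics/bd.png",np.hstack(D))
```

```text
t1 5.0083 [ 480.9  -159.65  299.93]
t2 5.65 [ 539.72 -199.65  300.22]
r1 7.1 [639.99  98.62 300.38]
b1 8.6167 [560.76 423.74 300.31]
b2 9.2417 [510.13 399.84 338.82]
```

View pics/rk.png

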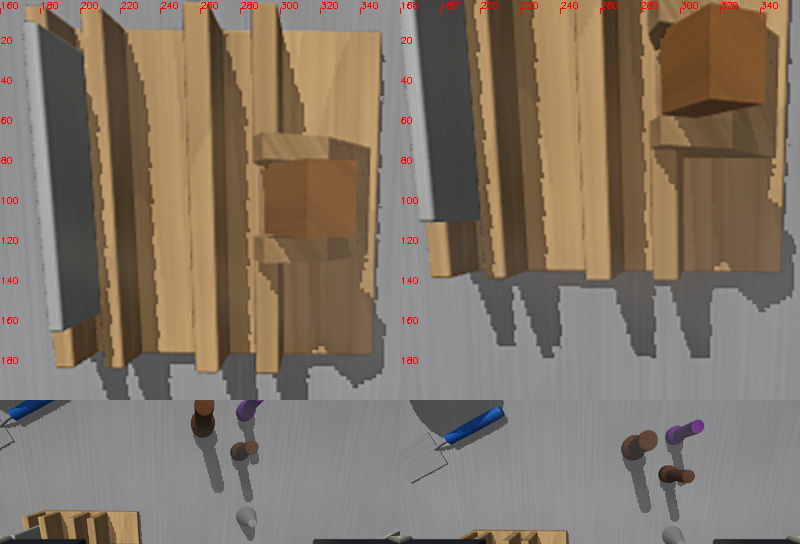

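View pics/bd.png

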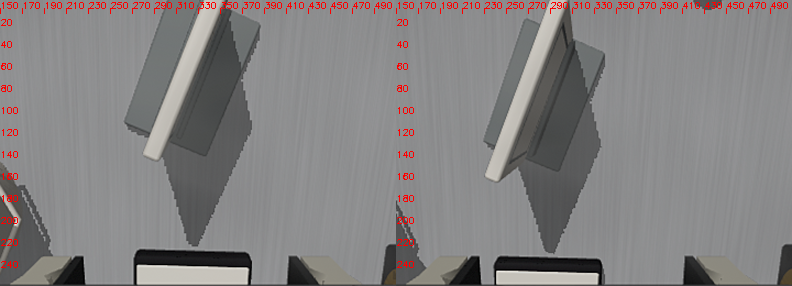

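w1: front slot's wall ends (+y) at px (288–299.5, 186.5) and (257.5–269.5, 186.5), base corner (347,176), wedge at rows 80–118. b1/b2: board's top +y end at (286,141)/(236,162). t1/t2: tamper top at (326,11)/(397,64). Triangulating these.

```bash
cat >> h.py <<'E'
def wcam(n):
    v=np.load(f"{n}.npy"); return cam("wrist",dict(tcp_pos=v[:3],eef_rot=v[3:]))
E
python3 - <<'E'
from h import *
W1,R1,B1,B2,T1,T2=map(wcam,("w1","r1","b1","b2","t1","t2"))
print("front wall x-25",tri((W1,(299.5,186.5)),(R1,(299.5,139)))); print("x-11",tri((W1,(288,186.5)),(R1,(286.5,139))))
print("x11",tri((W1,(269.5,186.5)),(R1,(265.5,139)))); print("x25",tri((W1,(257.5,186.5)),(R1,(253,139))))
print("base",tri((W1,(347,176)),(R1,(350.5,135.5))),plane(W1,(351.5,16),15),"wall -y end",plane(W1,(298.5,5),75),plane(W1,(286,5),75))
print("z75 plane W1",[plane(W1,(u,186.5),75)[:2] for u in(299.5,288,269.5,257.5)],"R1",[plane(R1,(u,139),75)[:2] for u in(299.5,286.5,265.5,253)])
print("wedge right",tri((W1,(338.5,99)),(R1,(342.5,31))),"ridge",tri((W1,(314,99)),(R1,(315.5,30))))
print("wedge y @130",plane(W1,(326,80),130),plane(W1,(326,118.5),130))
print("board end",tri((B1,(286.5,141.5)),(B2,(236.5,162.3))))
for n,C in(("b1",B1),("b2",B2)):
    im=cv2.cvtColor(cv2.imread(f"pics/{n}.png"),cv2.COLOR_BGR2HSV).astype(int); mids=[]
    for y in range(5,130,10):
        r=im[y,200:420]; xs=np.where((r[:,2]>185))[0]+200
        if len(xs)>5: mids.append((y,int(xs[0]),int(xs[-1])))
    print(n,mids)
    P=np.array([plane(C,((a+b)/2,y),162)[:2] for y,a,b in mids if 8<b-a<28]); 
    if len(P)>2: k=np.polyfit(P[:,1],P[:,0],1); print("yaw",-np.arctan(k[0]),"x at y=305",np.polyval(k,305),P[0],P[-1])
print("tamper top",tri((T1,(326,11)),(T2,(397,64))),plane(T1,(326,11),150),plane(T2,(397,64),150))
print(bot.read_state()["t"])
E
```

```text
front wall x-25 (array([660.5 ,  64.68,  83.4 ]), [0.06863606532192308, 0.06863606532210383])
x-11 (array([673.92,  65.06,  83.72]), [0.01743038513890913, 0.017430385138934506])
x11 (array([695.47,  65.64,  84.43]), [0.19737314344656523, 0.19737314344673643])
x25 (array([708.95,  66.11,  84.18]), [0.2597994645115408, 0.2597994645119072])
base (array([599.73,  65.78,   3.89]), [0.627969984715819, 0.6279699847158595]) [ 605.24 -133.1    15.  ] wall -y end [ 665.97 -128.33   75.  ] [ 679.07 -127.89   75.  ]
z75 plane W1 [array([660.97,  66.6 ]), array([674.6 ,  67.06]), array([696.53,  67.8 ]), array([710.75,  68.28])] R1 [array([660.86,  65.46]), array([674.7 ,  65.88]), array([697.04,  66.57]), array([710.34,  66.98])]
wedge right (array([622.03, -34.2 , 115.38]), [0.3516437939790902, 0.35164379397889567]) ridge (array([646.23, -33.28, 120.75]), [0.014020896970719286, 0.014020896970861082])
wedge y @130 [635.22 -50.99 130.  ] [633.82 -15.13 130.  ]
board end (array([587.77, 385.34, 160.99]), [0.4520357156091729, 0.4520357156092239])
b1 [(5, 334, 348), (15, 330, 344), (25, 326, 340), (35, 322, 336), (45, 318, 332), (55, 314, 328), (65, 310, 324), (75, 306, 319), (85, 302, 315), (95, 298, 311), (105, 294, 307), (115, 290, 303), (125, 286, 299)]
yaw -0.37738252052164584 x at y=305 556.8468748907126 [547.7 281.7] [583.08 371.34]
b2 [(5, 288, 301), (15, 284, 297), (25, 281, 293), (35, 277, 289), (45, 273, 285), (55, 270, 282), (65, 266, 278), (75, 262, 274), (85, 259, 270), (95, 255, 266), (105, 251, 263), (115, 247, 259), (125, 244, 255)]
yaw -0.37477031366694274 x at y=305 556.6606470821364 [534.6  249.19] [574.51 350.6 ]
tamper top (array([ 478.38, -302.35,  144.56]), [1.2429769472787127, 1.2429769472785563]) [ 479.09 -300.    150.  ] [ 478.78 -302.8   150.  ]
9.2917
```

Board centre (559,311), top at 161 (stated 162), yaw −0.376. Rack origin ≈ (688,−32), yaw 0.026, slot walls 22 mm apart as stated. I grasp the board 35 mm off centre so the fingers stay clear of the wedge.

Run:
```python
from h import *
yb=-0.376; d=np.array([-np.sin(yb),np.cos(yb)]); g=np.array([559,311])+35*d
q=dq(-np.pi/2+yb)
bot.move_ptp([*g,240],q); bot.line_to([*g,130],120); 
bot.move_gripper(5,50); s=bot.read_state(); print(s["t"],s["width"],s["finger_force"],s["tcp_pos"],s["contact_force"])
bot.line_to([*g,290],150); s=bot.read_state(); print(s["t"],s["width"],s["finger_force"],s["contact_force"],s["moment"])
yr=0.026; c=np.array([688.3,-32])+35*np.array([-np.sin(yr),np.cos(yr)])
q=dq(-np.pi/2+yr)
bot.move_ptp([*c,290],q); bot.line_to([*c,212],120); bot.pause(.3); s=bot.read_state(); print(s["t"],s["tcp_pos"],s["eef_rot"],s["width"],s["contact_force"],s["moment"])
save("in_s",bot.camera("scene"));save("in_t",bot.camera("top"))
T,S=[cv2.imread(f"pics/in_{k}.png") for k in "ts"]
r=lambda im,x,y,w,h:cv2.resize(im[y:y+h,x:x+w],(390,390),interpolation=cv2.INTER_CUBIC)
cv2.imwrite("pics/in.png",np.hstack([r(T,280,100,110,110),r(S,250,150,150,150)]))
```

```text
12.0917 13.595511542303383 49.997432827949524 [571.8  343.61 129.95] [-0.56  0.95 -0.39]
13.3083 14.041637101864943 49.99662637710571 [ 0.81  0.79 -3.42] [ 0.09 -0.09  0.  ]
15.7583 [687.61   2.98 212.66] [ 0.72 -0.7   0.   -0.  ] 13.411562846610892 [ 0.17 -0.39 -4.17] [ 0.17 -0.1   0.02]
```

View pics/in.png

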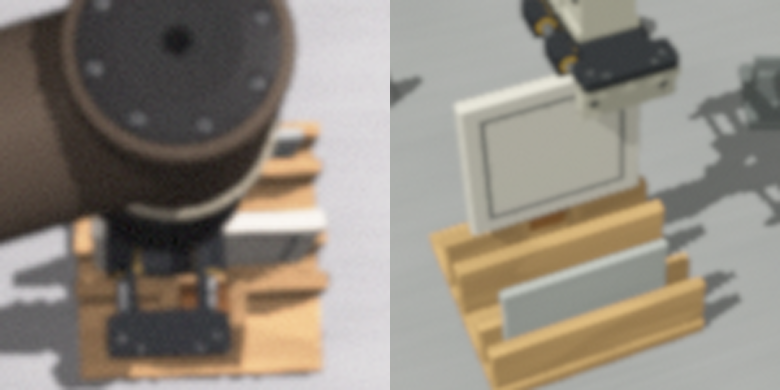

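The board hangs level and parallel above the front slot. I lower it in small steps, watching the force.

Run:
```python
from h import *
s=bot.read_state(); p=s["tcp_pos"].copy(); f0=s["contact_force"]
p[:2]=[688.3-.9,3]
for z in [195,185,176,168,160,152,145,140,137,135,134,133,132,131,130]:
    bot.line_to([p[0],p[1],z],60 if z>140 else 30); s=bot.read_state(); f=s["contact_force"]-f0; print(z,s["t"],s["tcp_pos"],f)
    if f[2]>5 or np.hypot(*f[:2])>10: break
```

```text
195 16.2917 [687.09   2.86 194.2 ] [-0.56 -0.94  1.23]
185 16.6083 [687.04   2.95 184.31] [-0.89  0.33  0.8 ]
176 16.9083 [686.99   2.94 175.31] [-1.4  -1.3   0.46]
168 17.1917 [687.01   2.96 167.38] [-1.03 -0.34  0.6 ]
160 17.475 [687.02   2.95 159.31] [-1.2  -0.77  1.01]
152 17.7583 [686.99   2.95 151.3 ] [-0.57 -0.6   0.43]
145 18.025 [687.02   2.93 144.38] [-1.27 -0.94  0.99]
140 18.3417 [687.25   2.97 139.74] [-2.01 -0.21  0.03]
137 18.5917 [687.25   3.01 136.75] [ 0.24 -0.34  0.62]
135 18.8417 [687.32   3.03 134.83] [-1.04 -0.38  0.34]
134 19.0917 [687.36   3.01 133.94] [-1.15 -0.36  0.79]
133 19.3417 [687.52   3.01 133.08] [-0.69  0.18  1.05]
132 19.5917 [687.7    3.08 132.97] [-3.51  0.35  8.1 ]
```

Floor contact came at TCP z 133, exactly 3 mm above the grasp height, as the stated floor heights predict. I release, retract, and look at the tamper from the wrist on the way.

Run:
```python
from h import *
bot.line_to([687.4,3,133.2],30); bot.move_gripper(32); bot.pause(.4)
s=bot.read_state(); print(s["t"],s["width"],s["finger_force"],s["contact_force"])
bot.line_to([687.4,3,250],150)
a=-1.545
for n,p in (("t3",[480,-185,300]),("t4",[430,-200,300])):
    bot.move_ptp(p,dq(a)); 
    if n=="t3": bot.move_gripper(80)
    bot.pause(.2); s=bot.read_state(); save(n,bot.camera("wrist")); np.save(f"{n}.npy",np.r_[s["tcp_pos"],s["eef_rot"]]); print(s["t"])
save("pl_s",bot.camera("scene"));save("pl_t",bot.camera("top"))
T,S=[cv2.imread(f"pics/pl_{k}.png") for k in "ts"]
r=lambda im,x,y,w,h:cv2.resize(im[y:y+h,x:x+w],(390,390*h//w),interpolation=cv2.INTER_CUBIC)
A=np.hstack([r(T,285,110,100,60),r(S,250,150,150,90)]); B=np.hstack([cv2.imread(f"pics/{n}.png")[0:220,230:620] for n in("t3","t4")])
cv2.imwrite("pics/pl.png",np.vstack([A,B]))
```

```text
20.8167 31.670799160056667 0.0 [-0.8   0.44 -0.43]
23.9917
24.5667
```

View pics/pl.png

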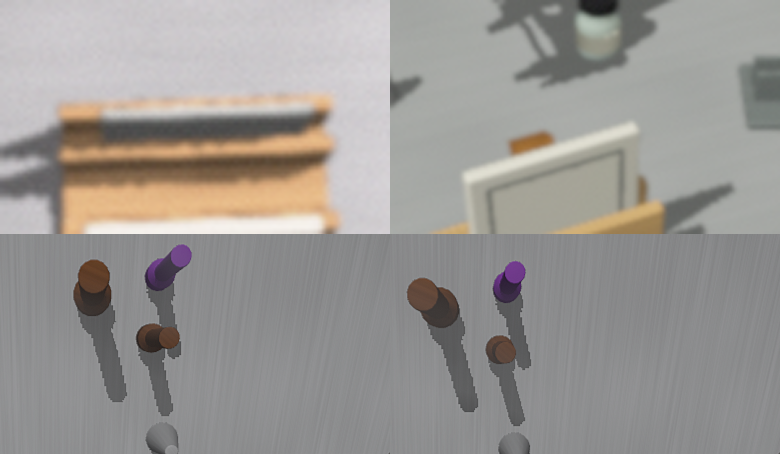

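The board stands fully in the front slot. The large tamper's top disc is at (323,43) in t3 and (262,61) in t4; the small and purple ones are about 60 px away.

Run:
```python
from h import *
T3,T4=wcam("t3"),wcam("t4"); x,e=tri((T3,(323,43)),(T4,(262,61))); print(x,e,plane(T3,(323,43),150),plane(T4,(262,61),150))
print("small",plane(T3,(399,104),110),"purple",plane(T3,(411,23),110))
p=(plane(T3,(323,43),150)+plane(T4,(262,61),150))/2
assert np.hypot(*(x-p)[:2])<6 and abs(x[2]-150)<10
a=-1.545; g=p[:2]; q=dq(a)
bot.move_gripper(60); bot.move_ptp([*g,240],q); bot.line_to([*g,101],120); s0=bot.read_state()
bot.move_gripper(5,60); s=bot.read_state(); print(s["t"],s["tcp_pos"],s["width"],s["finger_force"],s["contact_force"],s0["contact_force"])
np.save("g.npy",s["tcp_pos"])
bot.line_to([*g,300],150); s=bot.read_state(); print(s["t"],s["width"],s["contact_force"])
yr=.026; u=np.array([-.530*np.cos(yr),-.530*np.sin(yr),.848]); Q=dq(a,np.arctan2(.53,.848),yr); h=np.array([650.3,-33,109.])
print(R.from_quat(Q).as_matrix()[:,2],-u)
for k in (0,20,34,80): print(k,bot.solve_ik(h+(100+k)*u,Q))
```

```text
[ 479.03 -302.31  147.54] [0.08953353391348491, 0.08953353391337275] [ 479.08 -302.01  150.  ] [ 478.63 -301.95  150.  ]
small [ 405.52 -256.84  110.  ] purple [ 400.68 -327.    110.  ]
27.8667 [ 478.86 -302.    101.  ] 25.216870987488345 59.99591505154967 [-0.08 -0.14 -0.07] [0.15 0.07 0.07]
29.3417 25.24370231338039 [-0.52 -0.04 -2.97]
[ 0.53  0.01 -0.85] [ 0.53  0.01 -0.85]
0 [ 0.22 -0.02 -0.96  0.86 -0.13 -1.02]
20 [ 0.3  -0.06 -0.91  0.66 -0.23 -0.88]
34 [ 0.33 -0.09 -0.88  0.58 -0.29 -0.82]
80 [ 0.39 -0.18 -0.82  0.45 -0.45 -0.73]
```

```bash
cat >> h.py <<'E'
yr=.026; u=np.array([-.530*np.cos(yr),-.530*np.sin(yr),.848]); QS=dq(-1.545,np.arctan2(.53,.848),yr); hd=np.array([650.3,-33,109.])
def st(k): return hd+(101+k)*u
E
python3 - <<'E'
from h import *
print(bot.solve_ik(st(-4),QS))
bot.move_ptp(st(75),QS); bot.line_to(st(45),100); bot.pause(.2); f0=bot.read_state(); print(f0["t"],f0["tcp_pos"],st(45),f0["contact_force"])
for k in (38,34,31,28):
    bot.line_to(st(k),50); s=bot.read_state(); f=(s["contact_force"]-f0["contact_force"])@u; print(k,s["t"],s["width"],f,(s["tcp_pos"]-hd)@u-101)
    if f>4: break
save("st_s",bot.camera("scene"));save("st_t",bot.camera("top"))
T,S=[cv2.imread(f"pics/st_{k}.png") for k in "ts"]
r=lambda im,x,y,w,h:cv2.resize(im[y:y+h,x:x+w],(390,390*h//w),interpolation=cv2.INTER_CUBIC)
cv2.imwrite("pics/st.png",np.hstack([r(T,285,110,100,100),r(S,240,130,150,150)]))
E
```

```text
[ 0.2  -0.02 -0.97  0.92 -0.11 -1.06]
31.0667 [573.21 -35.1  233.65] [572.95 -35.01 232.81] [ 0.79  0.68 -2.98]
38 31.3583 25.172433324489916 1.6472055816017814 37.92716165128658
34 31.6083 25.02313930671927 0.7332501612154622 33.85087353269927
31 31.8583 24.990251855300265 0.8966842253821734 30.815055286024176
28 32.1083 25.09790758163499 1.596129046561811 27.85629656793796
```

View pics/st.png

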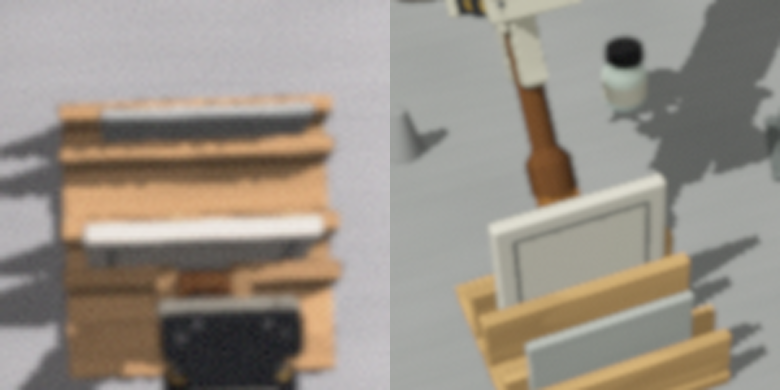

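The tamper leans along the wedge's slope with its foot just above the wedge head, centred. Now I tap in steps, reading the force.

Run:
```python
from h import *
f0=None
bot.pause(.1); f0=bot.read_state()["contact_force"]
def go(k,v):
    bot.line_to(st(k),v); s=bot.read_state(); f=s["contact_force"]-f0; print(k,round(s["t"],2),f@u,f,"at",(s["tcp_pos"]-hd)@u-101,s["width"]); return f@u
for k in (18,9,3,0,-1.5,-3):
    f=go(k,80)
    if f>35: break
    go(k+6,80)
    if f>28 and k<=0: break
```

```text
18 32.58 -0.6169903777500502 [-0.93 -0.33 -1.31] at 17.828854748744064 25.032162681393658
24 32.83 -0.07689813605781615 [ 0.95 -0.09  0.5 ] at 24.432492295737873 25.22810336569427
9 33.17 0.3565625761189224 [-0.05  0.15  0.39] at 8.736475248124265 24.96245881081725
15 33.42 0.4199672533219761 [0.06 0.25 0.54] at 15.346522908372506 24.979166955589825
3 33.73 -1.1574316384282122 [ 0.15 -0.29 -1.27] at 2.745517513967073 24.814135486880062
9 33.98 -0.6975568504086409 [ 0.33  0.19 -0.62] at 9.291947295464823 25.15865623653669
0 34.24 0.39553437051784923 [ 0.33 -0.87  0.66] at -0.16681681023838735 25.28445601759789
6 34.49 -0.6573739506354991 [ 0.47  0.6  -0.47] at 6.13754291472128 25.135578868461767
-1.5 34.74 8.565621716788899 [-4.23  0.78  7.47] at -0.9171040999070073 24.92849959944751
4.5 34.99 -1.0255582403760513 [-0.42  0.09 -1.47] at 4.543816698827726 24.893062483996424
-3 35.24 12.647982166029092 [-6.69  0.   10.73] at -2.1651771989158846 25.206050092039675
3 35.49 0.13942995335652333 [0.32 0.55 0.37] at 2.894055380556736 25.25077974273566
```

Force only appeared near the expected home position. I back off and check the wedge with before/after crops, my last picture.

Run:
```python
from h import *
bot.line_to(st(90),200); bot.pause(.1); s=bot.read_state(); print(s["t"])
save("af_s",bot.camera("scene"));save("af_t",bot.camera("top"))
r=lambda n,x,y,w,h:cv2.resize(cv2.imread(f"pics/{n}.png")[y:y+h,x:x+w],(390,290),interpolation=cv2.INTER_CUBIC)
cv2.imwrite("pics/af.png",np.vstack([np.hstack([r("top0",300,155,80,60),r("af_t",300,155,80,60)]),np.hstack([r("scene0",280,195,80,60),r("af_s",280,195,80,60)])]))
T,S=cam("top"),cam("scene")
for q in (0,5,34):
  p=hd+(34-q)*u; print(q,p,proj(T,p),proj(S,p))
```

```text
36.3917
0 [632.29 -33.47 137.83] [337.95 191.17] [301.73 201.02]
5 [634.94 -33.4  133.59] [337.84 190.37] [302.2  203.03]
34 [650.3 -33.  109. ] [337.18 185.8 ] [304.94 214.62]
```

View pics/af.png

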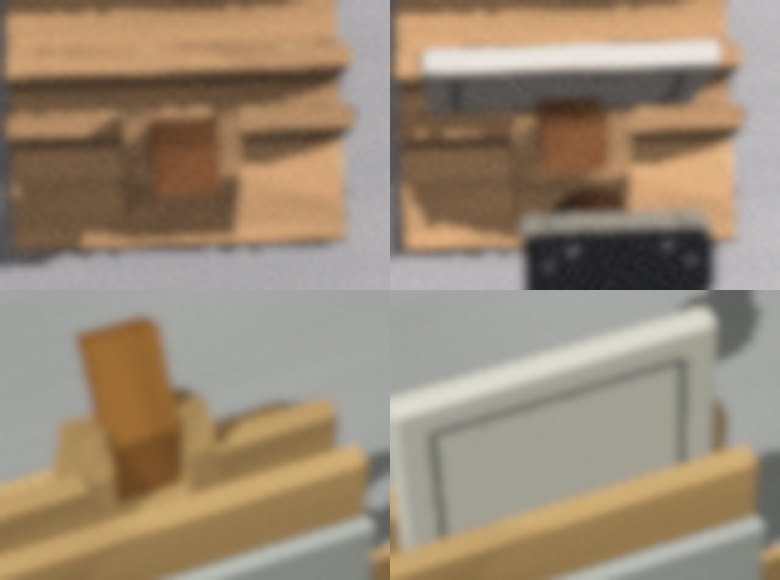

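In the top view the wedge has shifted about 4.8 px, against 4.6 px predicted for q 5→34 mm, so it is essentially home. I give two firmer confirming taps, then set the tamper down.

Run:
```python
from h import *
f0=bot.read_state()["contact_force"]
bot.line_to(st(10),150)
for k in (-3.5,-5):
    bot.line_to(st(k),60); bot.pause(.15); s=bot.read_state(); f=(s["contact_force"]-f0)@u; print(k,s["t"],f,(s["tcp_pos"]-hd)@u-101,s["width"]); bot.line_to(st(8),80)
    if f>35: break
for k in (-1,):
    bot.line_to(st(k),60); bot.pause(.15); s=bot.read_state(); print("slip check",(s["contact_force"]-f0)@u)
bot.line_to(st(80),200)
g=np.load("g.npy"); q=dq(-1.545)
bot.move_ptp([g[0],g[1],260],q); bot.line_to([g[0],g[1],125],150); bot.pause(.15); f0=bot.read_state()["contact_force"]
for z in [115,109,106,104,103,102,101,100,99,98,97,96,95]:
    bot.line_to([g[0],g[1],z],40); s=bot.read_state(); f=s["contact_force"]-f0
    if f[2]>3: break
print(z,s["t"],s["tcp_pos"],f,s["eef_rot"])
save("pre_s",bot.camera("scene"))
```

```text
-3.5 37.7 9.82535759906098 -2.181376773340034 25.300105591011803
-5 38.5167 23.93323827944632 -3.607864796330716 25.3936319253841
slip check -0.05774099015883435
97 45.4083 [ 479.17 -302.35   98.21] [-2.25  0.66 10.73] [ 0.72 -0.7   0.   -0.  ]
```

Run:
```python
from h import *
g=np.load("g.npy")
bot.line_to([g[0],g[1],98.3],20); s=bot.read_state(); print(s["contact_force"])
bot.move_gripper(60); bot.pause(.3); bot.line_to([g[0],g[1],260],120)
n,p="f3",[480,-185,300]
bot.move_ptp(p,dq(-1.545)); bot.pause(.2); s=bot.read_state(); save("f3",bot.camera("wrist")); save("f_t",bot.camera("top")); save("f_s",bot.camera("scene")); print(s["t"],s["contact_force"])
# tamper upright & wedge: compare with earlier images numerically
def diff(a,b,x,y,w,h):
    A,B=[cv2.imread(f"pics/{k}.png")[y:y+h,x:x+w].astype(np.float32).mean(2) for k in(a,b)]
    return cv2.phaseCorrelate(A,B), np.abs(A-B).mean()
print("tamper wrist",diff("t3","f3",290,10,70,80)); print("tamper scene",diff("scene0","f_s",166,176,36,62)); print("board vs placed",diff("af_s","f_s",285,190,70,60))
from itertools import product
for nme in("top0","f_t"):
    im=cv2.imread(f"pics/{nme}.png").astype(int)[172:205,326:350]; print(nme,im[:,8:16,2].mean(1).round().astype(int).tolist())
W=cam("wrist",s); im=cv2.imread("pics/f3.png").astype(int)
m=((im[...,2]-im[...,0]>30)&(im[...,2]<170)).astype(np.uint8); m[:,370:]=0; m[110:]=0
ys,xs=np.where(m); print("brown bbox",xs.min(),xs.max(),ys.min(),ys.max())
```

```text
[-0.76 -0.08  0.92]
49.0583 [ 0.7   0.25 -0.31]
tamper wrist (((-0.04410860982709863, -1.5849965208701349), 0.9592737373378541), np.float32(6.432738))
tamper scene (((-0.3470639850603945, 0.012072999232429993), 0.9932094886898994), np.float32(5.685783))
board vs placed (((0.023966050986231835, 0.0201340023417913), 0.6279428384922169), np.float32(5.83119))
top0 [81, 94, 102, 106, 123, 152, 163, 142, 116, 105, 102, 103, 104, 113, 121, 125, 127, 128, 128, 129, 130, 129, 124, 113, 104, 101, 100, 102, 103, 103, 114, 140, 162]
f_t [99, 99, 96, 87, 80, 80, 94, 114, 131, 144, 153, 155, 155, 158, 158, 158, 157, 155, 148, 139, 127, 121, 122, 124, 124, 124, 124, 125, 126, 127, 138, 170, 197]
brown bbox 304 369 24 105
```

The tamper is upright where it began. The wedge held 24 N without moving, three times what it takes to slide, so it is at its stop, and the board hasn't moved. Handing in.

```bash
python3 -c "
from plant import bot
print(bot.close_job())"
```

```text
the job is handed in; nothing more can be done
None
```

The job is handed in at about 49 s of the 66 s, though the interface returned no verdict: the board stands all the way down in the front slot, the wedge held 24 N at its stop, and the tamper is upright on the bench where it started.

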